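# Free the scrap bin's lever and prove its lid

## Robot

A 7-joint arm with a two-finger parallel gripper is mounted at the origin on the work surface. World frame = base frame: x ahead of the robot, y to its left, z up, the work surface at z = 0. Lengths are in m, angles in degrees, forces in N, time in s.
With the tool pointing down it reaches from about 0.425 to 1.025 m from the base axis. Payload 3.6 kg.
Tool frame: the origin (TCP) lies at the very end of the fingers, on their centre line; the grasp point (between the pads) lies 19 mm behind it; z points along the fingers, y is the direction in which the jaws open and shut (so a half turn about z gives the same grasp; the last joint's range is limited). The gripper opens to 85 mm and grips with 20 to 120 N. Pads are 22 mm wide; open, the fingers measure 114 mm over their backs; the gripper's body (76 mm by 85 mm) begins 54 mm behind the grasp point. The pads swing forward as they close: fully open they stand 13 mm farther back than shut.
Start: joints at [-75.201, 33.873, 2.773, 92.16, -1.908, 54.013, -1.931], TCP at [0.25, 0.681, 0.231] pointing down, gripper open.
Joint ranges: [-153.93, 153.93], [-27.13, 128.08], [-72.61, 78.16], [10.71, 143.7], [-87.88, 267.88], [4.46, 118.87], [-176.78, 176.78]. Speed limits (degrees/s): [147.25, 147.25, 180, 180, 180, 180, 180].

## Interface

Orientations are given as a 3x3 rotation matrix whose columns are the frame's x, y, z axes.
In Python, from workcell import observe, snapshot, finish_job, find_in, masks_of, landmark_of gives the robot as it stands.
- The arm moves only by the shell command python3 -m handwheel 'ROWS'. ROWS is JSON, a list of rows, each an object with "rot": the turn, a rotation vector about the tool's x, y, z in rad, a list of three; "dp": the shift along the tool's x, y, z in mm, a list of three; "fingers": the finger opening in mm, from 0 to 85.4. In form: [{"rot": [rx, ry, rz], "dp": [tx, ty, tz], "fingers": fingers}, ...]. A call has 1 to 12 rows; each row is the pose to reach, as a shift and turn from the pose commanded when the call began, along the tool's axes at that moment; what a row does not reach only later rows make up. A row lasts 1/12 s, in which the tool goes at most 41.7 mm and 7.16 degrees, less where a joint would pass 70% of its speed; a pose out of reach is approached as far as the arm can. A call with a gripper value outside its range is refused whole. The fingers move at their own pace and stop on an object; the grip force is fixed at half the most. Time passes only in rows, so rows that repeat a pose let the fingers close. It gives the time, the measured TCP pose, the force and the opening at its end, in the units of the state.
- observe(): the state, without advancing time (a new reading comes with each control period).
- snapshot(name): name is "side" or "top"; returns a dict with "color" (400x640x3 uint8, red, green, blue), "vertical_fov" (degrees; the focal length in pixels is half the picture's height over the tangent of half this angle, whatever the lens; pixels are square), "cx", "cy" (the principal point, pixels), "k1" (the pictures are not rectified: a ray, as slopes to the right and down, at radius r is drawn at 1 + k1 r^2 times it, then the intrinsics apply), "rvec" (rotation vector, rad) and "tvec" (3), from world to camera coordinates, as OpenCV has them. Camera axes: x right, y down, z forward; pixel columns grow to the right and rows downward; lengths in m; the calibration is good to about 2 mm. A picture is of the moment at which its call begins. There is no depth.
- finish_job(): hands the job in, once; it reports no verdict.
Trained networks look in a picture, given as the dict that the camera call returned (one of the last four; its "shot" number tells which), for a name from the list of things; names that differ only in an ending like _2 or _b are one class to them, and where a whole thing is asked for, a point or a joint stands for the part that bears it (a point fixed in the world has none). Each returns a list of dicts, best first, with "conf" (0 to 1); they miss things now and then, are a little off and sometimes report something else, mostly with a low value. They report only what shows in the picture. A call takes as long as a camera call. They do not tell look-alikes from the thing itself.
- find_in(picture, label): "position" ([x, y, z] in m, in world coordinates, good to about 4 mm: the middle of the surface that is visible of it).
- masks_of(picture, label): "region" (400x640 bool, what is visible of it).
- landmark_of(picture, label): "position" ([x, y, z] in m, in world coordinates, good to about 4 mm: a listed point, or the origin of a listed thing).
The state is a dict: "clock": time; "q": joint angles; "qvel": joint speeds; "tau": joint torques, N m; "tool_pos": TCP position; "eef_rot": TCP orientation; "ft_force": force on the tool from outside, world axes, zero at the start; "torque": the same for the moment, N m; "gripper_width": opening from 0.0 (shut) to 1.0 (fully open).
Only numpy, scipy, OpenCV 4.12 (cv2) and the standard library are available. Lean on these libraries where they do the work, as an engineer would, in place of code of your own. Each camera call takes 0.05 s, during which the arm holds its last target.

## Task

A roll of blue tape has slipped under the lever of the yellow scrap bin, so the bin will not open: slide the roll flat along the bench, without lifting it, until it is well clear of the lever. Then check the bin: press the red pad of the lever all the way down so that the lid stands fully open, keep it open for two full seconds, and ease the lever back up slowly (two seconds or more, with the finger on it until the lid has shut) so that the lid closes fully and does not slam. Touch the lid only through its lever and leave the other things on the bench where they stand.

Things in the scene. Friction and masses are not known exactly. Their poses are not given: they have to be found in the camera images.
- bin: Yellow square scrap bin, fixed, 200 x 200 mm, 186 mm high with its steel lid shut. Origin: centre of its underside, on the bench. Its front faces along its own -x; the lid is hinged at the rear (+x). A steel U-shaped lever runs along both sides (to 125 mm either side of the middle), pivots 30 mm in front of the bin's centre, 64 mm up, and ends in a red pad in front; rods link it to the lid.
- pad_top (a point): Middle of the top face of the lever's red pad, 44 mm long (bin's x), 70 mm wide (bin's y), 12 mm thick; 205 mm in front of the bin's centre, 105 mm clear of its wall, free from above. Lever up: this point is 70 mm above the bench, the pad's underside 58 mm. Fully down: about 44 mm lower (26 mm above the bench), less than 6 mm shifted along the bin's x and sloping 0.25 rad.
- lever (a joint): Lever angle in rad: 0 = up (lid shut), 0.255 = fully down, at its stop (lid fully open). No spring: the weight of the lid brings it back up and it must be pushed with about 6 to 12 N at the pad to go down or stay down; beyond the stop the force rises steeply. If let go, the lid slams.
- lid (a joint): Lid angle in rad: 0 = shut, about 1.12 = fully open. Driven by the lever, always 4.37 times the lever's angle.
- lid_top (a point): Middle of the top of the lid's flat steel plate, 212 x 214 mm, which covers the bin and swings up and back about its rear edge; 186 mm above the bench when shut. As it opens, its front edge rises steeply over the bin's front wall to about 380 mm, so the hand and wrist must stay over the pad or lean away from the bin. Not to be touched directly.
- tape: Roll of blue tape lying flat, 110 mm outside diameter, open 76 mm core right through, 48 mm high, 0.15 to 0.35 kg, slides on the bench. Origin: centre of its underside. At the start its ring lies partly under the red pad (stops it after 10 mm), its middle farther out from the bin than the pad; a finger can reach down into the core. Well clear: middle at least 90 mm from the pad's middle.
- mug: White mug, 80 mm diameter, 92 mm high, with a handle, standing on the bench on the robot's left, beside the bin. Origin: centre of its underside. Leave alone.
- jar: Amber glass jar with dark cap, 64 mm diameter, 85 mm high, standing on the bench beside the lever, about 150 mm from its middle. Origin: centre of its underside. Leave alone.
- glue: White bottle with orange cap, 52 mm diameter, 150 mm high, on the papers to the robot's right. Origin: centre of its underside. Leave alone.
- can: Can with green label, 72 mm diameter, 110 mm high, on the papers to the robot's right. Origin: centre of its underside. Leave alone.
- clock: Brass bell alarm clock, about 90 mm wide and 150 mm high, on the robot's left, in front of the black speakers. Origin: centre of its underside. Leave alone.
Mind the look-alikes: they are no part of the job. Of the things that look like the tape, the smallest one is meant.

How it is judged:
By the outcome, as a careful person would: the job done as asked, in the order asked, and still so for the second after the job is handed in, with the robot touching nothing.
It also fails if it takes over 58 s, if anything falls off the work surface, if the arm or the gripper's body presses on something with over 40 N, if the wrist force passes 120 N, or if a joint passes its speed limit or range.

## Working session

There is one attempt and no reset: what is moved stays moved. The work goes in short steps, Python scripts to look and compute and a shell command to move; the robot and the scene stay as the last step left them, time stands still between calls to the robot, and variables do not carry over. Pictures are saved under pics/ and viewed, and the job is handed in when it is done.

```bash
mkdir -p pics; ls; cat > h.py <<'E'
import numpy as np, cv2
from workcell import *
def save(p,n): cv2.imwrite('pics/'+n+'.png', p['color'][:,:,::-1])
E
python3 - <<'E'
from h import *
s=observe(); print(s['clock'],s['tool_pos'],np.round(s['eef_rot'],3).tolist(),s['ft_force'],s['gripper_width'])
for n in ['side','top']:
    p=snapshot(n); save(p,n+'0'); print(n,p['vertical_fov'],p['cx'],p['cy'],p['k1'],p['rvec'],p['tvec'])
    for l in ['bin','pad_top','tape','mug','jar']:
        for d in landmark_of(p,l)[:4]: print(l,round(d['conf'],2),np.round(d['position'],3))
E
```

```text
pics
0.0 [0.24950937 0.67982374 0.23012965] [[-0.939, 0.344, -0.001], [0.344, 0.939, -0.002], [-0.0, -0.002, -1.0]] [-0.23981006  0.20209082 -0.06785161] 1.003679791429746
side 45.294346605730375 316.19876901110473 194.19784061035017 0.03594680403778511 [ 0.68998295  2.71080827 -1.03806932] [ 0.50175812 -0.09946677  1.50078336]
bin 0.74 [ 0.57   0.192 -0.003]
pad_top 0.72 [0.513 0.002 0.07 ]
tape 0.81 [ 0.311 -0.144  0.002]
tape 0.78 [ 0.483 -0.039 -0.003]
tape 0.66 [ 0.647 -0.183  0.   ]
tape 0.34 [0.572 0.192 0.186]
mug 0.65 [ 0.38   0.304 -0.001]
jar 0.94 [ 0.663  0.001 -0.004]
top 46.266071283935894 326.95564367332844 197.10989557500338 -0.05090213198918459 [ 2.16636717 -2.11768472  0.15314759] [-0.00977158  0.58847609  1.44445702]
bin 0.4 [ 0.624 -0.427 -0.001]
pad_top 0.62 [0.51  0.003 0.071]
tape 0.75 [ 0.653 -0.182 -0.   ]
tape 0.74 [ 0.481 -0.04  -0.002]
tape 0.68 [ 0.315 -0.142 -0.   ]
mug 0.97 [ 0.381  0.307 -0.001]
jar 0.82 [0.667 0.003 0.   ]
```

View pics/side0.png

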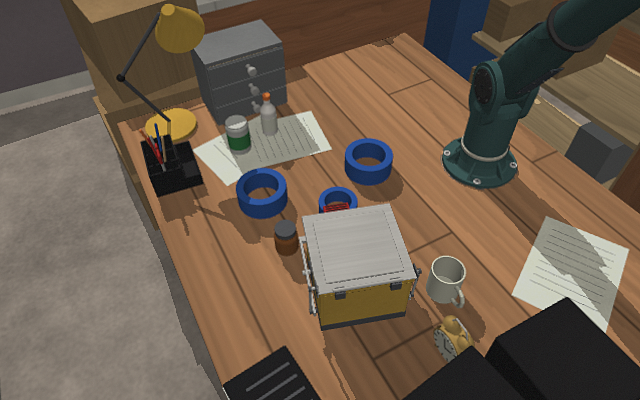

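View pics/top0.png

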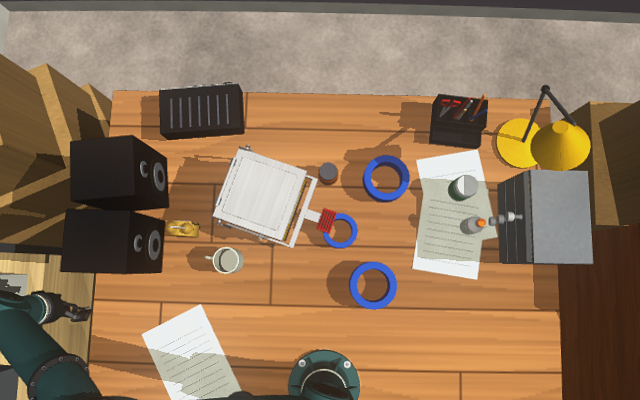

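The side view shows the small roll at about (338,200) behind the bin with the red pad over it. The top view has the pad at (326,220) and the small roll at (340,231). The two larger rolls at (386,178) and (372,285) are the look-alikes. Landmarks from both cameras agree: tape about (0.482, -0.040), pad about (0.511, 0.003). I plan to put the closed finger in the core and drag about 90 mm along -y. First I'll lift and travel.

```bash
python3 -m handwheel '[{"rot":[0,0,0],"dp":[-10,-13,-20],"fingers":0},{"rot":[0,0,0],"dp":[-26,-34,-40],"fingers":0},{"rot":[0,0,0],"dp":[-45,-58,-60],"fingers":0},{"rot":[0,0,0],"dp":[-67,-87,-75],"fingers":0},{"rot":[0,0,0],"dp":[-90,-117,-80],"fingers":0},{"rot":[0,0,0],"dp":[-113,-147,-80],"fingers":0},{"rot":[0,0,0],"dp":[-136,-177,-80],"fingers":0},{"rot":[0,0,0],"dp":[-159,-207,-80],"fingers":0},{"rot":[0,0,0],"dp":[-182,-237,-80],"fingers":0},{"rot":[0,0,0],"dp":[-205,-267,-80],"fingers":0},{"rot":[0,0,0],"dp":[-225,-293,-80],"fingers":0},{"rot":[0,0,0],"dp":[-240,-312,-80],"fingers":0}]'
python3 - <<'E'
from h import *
s=observe(); print(s['clock'],s['tool_pos'],np.round(s['eef_rot'],3).tolist(),s['q'],s['gripper_width'])
R=np.array(s['eef_rot']); print(R.T@(np.array([.478,-.047,.25])-s['tool_pos'])*1e3)
E
```

```text
clock: 1.6
tool_pos: [0.3683, 0.3014, 0.3116]
eef_rot: [[-0.938, 0.347, 0.0], [0.347, 0.938, -0.001], [-0.001, -0.001, -1.0]]
ft_force: [0.2, 0.0, -0.1]
gripper_width: 0.0
1.6 [0.36834266 0.30138635 0.31156858] [[-0.938, 0.347, 0.0], [0.347, 0.938, -0.001], [-0.001, -0.001, -1.0]] [-52.0956643   10.07003207   8.49523207 118.5142406   -1.83834515
  51.55322747  27.08135708] 0.00033934767510590845
[-223.84753359 -288.54175353   61.84181674]
```

```bash
python3 -m handwheel '[{"rot":[0,0,0],"dp":[-10,-13,0],"fingers":0},{"rot":[0,0,0],"dp":[-28,-36,0],"fingers":0},{"rot":[0,0,0],"dp":[-50,-65,0],"fingers":0},{"rot":[0,0,0],"dp":[-73,-95,0],"fingers":0},{"rot":[0,0,0],"dp":[-96,-125,0],"fingers":0},{"rot":[0,0,0],"dp":[-119,-154,0],"fingers":0},{"rot":[0,0,0],"dp":[-142,-184,0],"fingers":0},{"rot":[0,0,0],"dp":[-165,-213,10],"fingers":0},{"rot":[0,0,0],"dp":[-188,-243,20],"fingers":0},{"rot":[0,0,0],"dp":[-206,-267,40],"fingers":0},{"rot":[0,0,0],"dp":[-218,-282,55],"fingers":0},{"rot":[0,0,0],"dp":[-224,-290,62],"fingers":0}]'
python3 - <<'E'
from h import *
s=observe(); print(s['clock'],s['tool_pos'],s['q'])
R=np.array(s['eef_rot'])
P={}
for n in ['side','top']:
    p=snapshot(n); save(p,n+'1')
    for l in ['pad_top','tape','bin','jar']:
        for d in landmark_of(p,l)[:4]: print(n,l,round(d['conf'],2),np.round(d['position'],3))
print(np.round(R,3).tolist())
E
```

```text
clock: 2.6
tool_pos: [0.4778, -0.0478, 0.2481]
eef_rot: [[-0.937, 0.349, -0.001], [0.349, 0.937, -0.002], [0.0, -0.002, -1.0]]
ft_force: [-0.1, -0.4, -0.0]
gripper_width: 0.001
2.6 [ 0.47775449 -0.04783235  0.24813298] [-17.96180025  15.83056753  22.42989125 122.73337739  -8.6507359
  42.9605753   79.62855261]
side pad_top 0.69 [ 0.513 -0.002  0.071]
side tape 0.89 [ 0.31  -0.142  0.003]
side tape 0.82 [ 0.647 -0.181 -0.002]
side tape 0.78 [ 0.483 -0.039 -0.003]
side bin 0.73 [0.574 0.194 0.001]
side jar 0.69 [ 0.664  0.004 -0.002]
top pad_top 0.94 [0.51  0.003 0.072]
top tape 0.82 [ 0.315 -0.143 -0.002]
top tape 0.71 [ 0.652 -0.178  0.001]
top jar 0.73 [ 0.663  0.003 -0.002]
[[-0.937, 0.349, -0.001], [0.349, 0.937, -0.002], [0.0, -0.002, -1.0]]
```

View pics/side1.png

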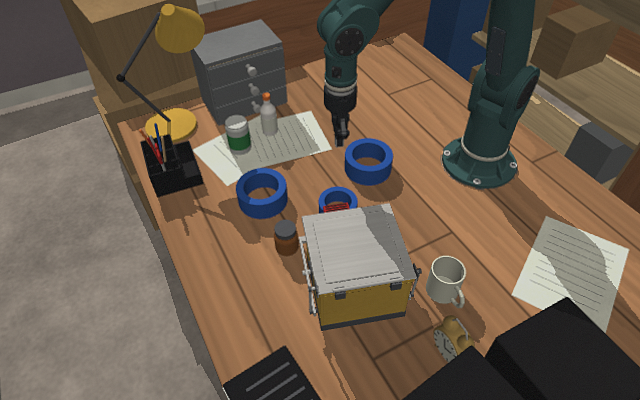

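View pics/top1.png

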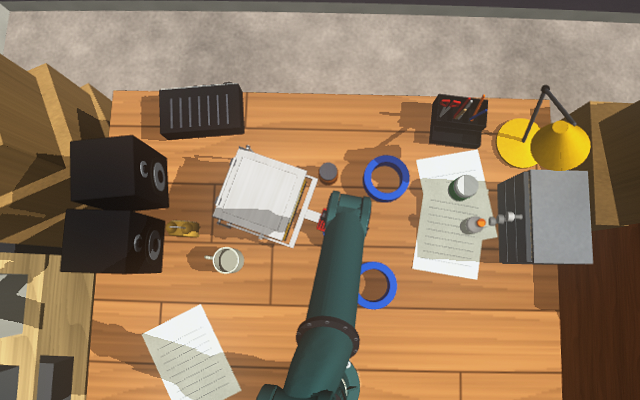

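The arm hovers over the tape: fingertip at (341,140) in the side view, tape at (338,200), pad free. Descending towards the core.

```bash
python3 -m handwheel '[{"rot":[0,0,0],"dp":[0,0,10],"fingers":0},{"rot":[0,0,0],"dp":[0,0,30],"fingers":0},{"rot":[0,0,0],"dp":[0,0,55],"fingers":0},{"rot":[0,0,0],"dp":[0,0,80],"fingers":0},{"rot":[0,0,0],"dp":[0,0,105],"fingers":0},{"rot":[0,0,0],"dp":[0,0,130],"fingers":0},{"rot":[0,0,0],"dp":[0,0,150],"fingers":0},{"rot":[0,0,0],"dp":[0,0,168],"fingers":0},{"rot":[0,0,0],"dp":[0,0,182],"fingers":0},{"rot":[0,0,0],"dp":[0,0,194],"fingers":0},{"rot":[0,0,0],"dp":[0,0,202],"fingers":0},{"rot":[0,0,0],"dp":[0,0,206],"fingers":0}]'
python3 - <<'E'
from h import *
p=snapshot('side'); c=p['color'][130:260,270:420]; cv2.imwrite('pics/side2.png',cv2.resize(c,None,fx=5,fy=4.6)[:,:,::-1])
for d in landmark_of(p,'tape')[:4]: print(d['conf'],d['position'])
E
```

```text
clock: 4.1
tool_pos: [0.4774, -0.0443, 0.042]
eef_rot: [[-0.939, 0.344, -0.002], [0.344, 0.939, 0.0], [0.002, -0.001, -1.0]]
ft_force: [0.6, 0.1, 0.4]
gripper_width: 0.001
0.89 [0.3121, -0.1469, 0.0003]
0.66 [0.6453, -0.183, -0.0046]
0.64 [0.4829, -0.0386, -0.0037]
0.47 [0.5094, -0.4504, 0.0011]
```

View pics/side2.png

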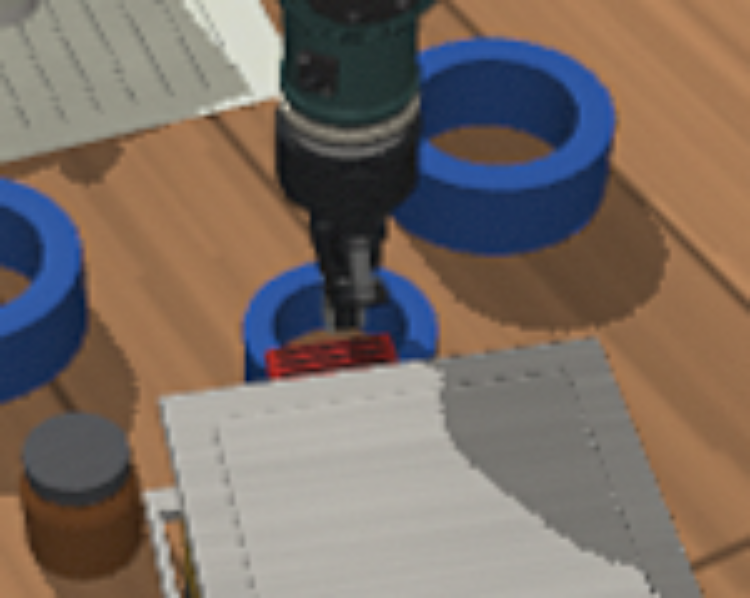

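The finger is in the core, clear of the red pad and of the ring. Lowering to about 20 mm, then sliding.

```bash
python3 -m handwheel '[{"rot":[0,0,0],"dp":[0,0,7],"fingers":0},{"rot":[0,0,0],"dp":[0,0,14],"fingers":0},{"rot":[0,0,0],"dp":[0,0,20],"fingers":0},{"rot":[0,0,0],"dp":[0,0,20],"fingers":0},{"rot":[0,0,0],"dp":[-1,-3,20],"fingers":0},{"rot":[0,0,0],"dp":[-3,-7,20],"fingers":0},{"rot":[0,0,0],"dp":[-5,-11,20],"fingers":0},{"rot":[0,0,0],"dp":[-7,-15,20],"fingers":0},{"rot":[0,0,0],"dp":[-9,-20,20],"fingers":0},{"rot":[0,0,0],"dp":[-12,-26,20],"fingers":0},{"rot":[0,0,0],"dp":[-15,-32,20],"fingers":0},{"rot":[0,0,0],"dp":[-18,-39,20],"fingers":0}]'
python3 -m handwheel '[{"rot":[0,0,0],"dp":[-3,-7,0],"fingers":0},{"rot":[0,0,0],"dp":[-6,-13,0],"fingers":0},{"rot":[0,0,0],"dp":[-9,-20,0],"fingers":0},{"rot":[0,0,0],"dp":[-12,-26,0],"fingers":0},{"rot":[0,0,0],"dp":[-15,-33,0],"fingers":0},{"rot":[0,0,0],"dp":[-18,-39,0],"fingers":0},{"rot":[0,0,0],"dp":[-21,-45,0],"fingers":0},{"rot":[0,0,0],"dp":[-23,-50,0],"fingers":0},{"rot":[0,0,0],"dp":[-25,-54,0],"fingers":0},{"rot":[0,0,0],"dp":[-26,-57,0],"fingers":0},{"rot":[0,0,0],"dp":[-26,-57,0],"fingers":0},{"rot":[0,0,0],"dp":[-26,-57,0],"fingers":0}]'
python3 - <<'E'
from h import *
for n in ['side','top']:
    p=snapshot(n); save(p,n+'3')
    for l in ['tape','pad_top']:
        for d in landmark_of(p,l)[:4]: print(n,l,round(d['conf'],2),np.round(d['position'],3))
E
```

```text
clock: 5.2
tool_pos: [0.4814, -0.0869, 0.0235]
eef_rot: [[-0.939, 0.344, -0.0], [0.344, 0.939, 0.001], [0.001, 0.001, -1.0]]
ft_force: [0.7, 3.4, 3.1]
gripper_width: -0.003
clock: 6.2
tool_pos: [0.4864, -0.1507, 0.0233]
eef_rot: [[-0.938, 0.345, 0.001], [0.345, 0.938, -0.001], [-0.001, -0.001, -1.0]]
ft_force: [-0.1, -0.0, 1.3]
gripper_width: -0.001
side tape 0.89 [ 0.488 -0.128 -0.004]
side tape 0.79 [ 0.648 -0.181 -0.   ]
side tape 0.56 [ 0.308 -0.146  0.001]
side pad_top 0.77 [ 0.514 -0.     0.07 ]
top tape 0.82 [ 0.653 -0.184  0.001]
top tape 0.6 [ 0.484 -0.128 -0.003]
top pad_top 0.94 [0.51  0.001 0.073]
top pad_top 0.24 [0.476 0.446 0.003]
```

View pics/side3.png

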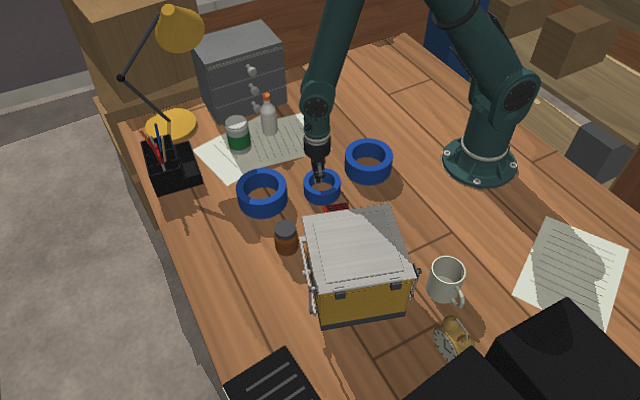

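The roll is now at about (0.486, -0.128), at (321,186) in the side view. That is 0.13 m from the pad and apart from both big rolls. Backing off the ring wall, lifting, and going above the pad.

```bash
python3 -m handwheel '[{"rot":[0,0,0],"dp":[2,7,0],"fingers":0},{"rot":[0,0,0],"dp":[5,15,-2],"fingers":0},{"rot":[0,0,0],"dp":[6,18,-12],"fingers":0},{"rot":[0,0,0],"dp":[6,18,-35],"fingers":0},{"rot":[0,0,0],"dp":[6,18,-65],"fingers":0},{"rot":[0,0,0],"dp":[6,20,-90],"fingers":0},{"rot":[0,0,0],"dp":[8,40,-105],"fingers":0},{"rot":[0,0,0],"dp":[14,70,-105],"fingers":0},{"rot":[0,0,0],"dp":[20,100,-105],"fingers":0},{"rot":[0,0,0],"dp":[25,128,-105],"fingers":0},{"rot":[0,0,0],"dp":[28,146,-102],"fingers":0},{"rot":[0,0,0],"dp":[29,152,-97],"fingers":0}]'
python3 - <<'E'
from h import *
for n in ['side','top']:
    p=snapshot(n); save(p,n+'4')
    for l in ['tape','pad_top']:
        for d in landmark_of(p,l)[:4]: print(n,l,round(d['conf'],2),np.round(d['position'],3))
    cv2.imwrite('pics/c4%s.png'%n, cv2.resize(p['color'][100:300,220:440],None,fx=3,fy=3)[:,:,::-1])
s=observe();print(s['clock'],s['tool_pos'],s['ft_force'],s['q'])
E
```

```text
clock: 7.5
tool_pos: [0.5123, 0.008, 0.1212]
eef_rot: [[-0.941, 0.338, 0.002], [0.338, 0.941, 0.002], [-0.001, 0.003, -1.0]]
ft_force: [0.9, -0.5, -0.1]
gripper_width: 0.004
side tape 0.91 [ 0.311 -0.143  0.003]
side tape 0.57 [ 0.485 -0.127 -0.001]
side tape 0.56 [ 0.649 -0.178 -0.001]
side pad_top 0.96 [ 0.511 -0.001  0.07 ]
top tape 0.79 [ 0.482 -0.129 -0.003]
top tape 0.74 [ 0.653 -0.18   0.   ]
top tape 0.65 [ 0.314 -0.138 -0.003]
7.8 [0.51090419 0.00100675 0.12049406] [-0.05333091  0.29818413 -0.51601303] [-16.61990364  29.37282405  15.30670813 124.91737646 -16.14407549
  27.53798015  80.867814  ]
```

View pics/c4side.png

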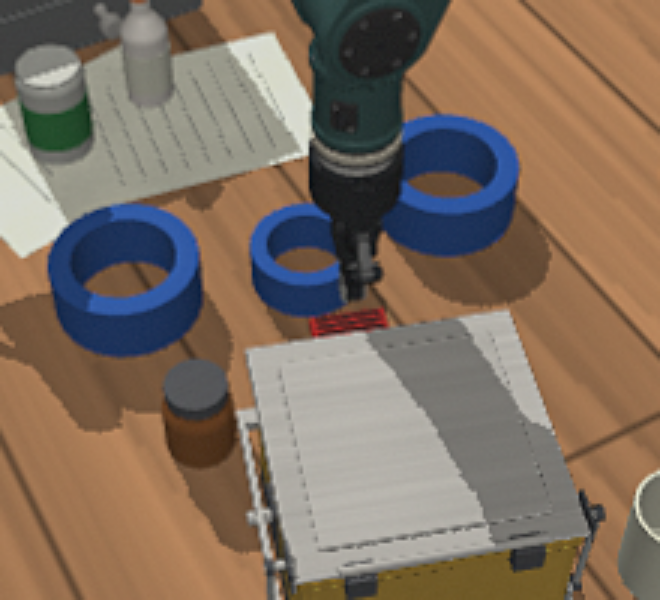

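View pics/c4top.png

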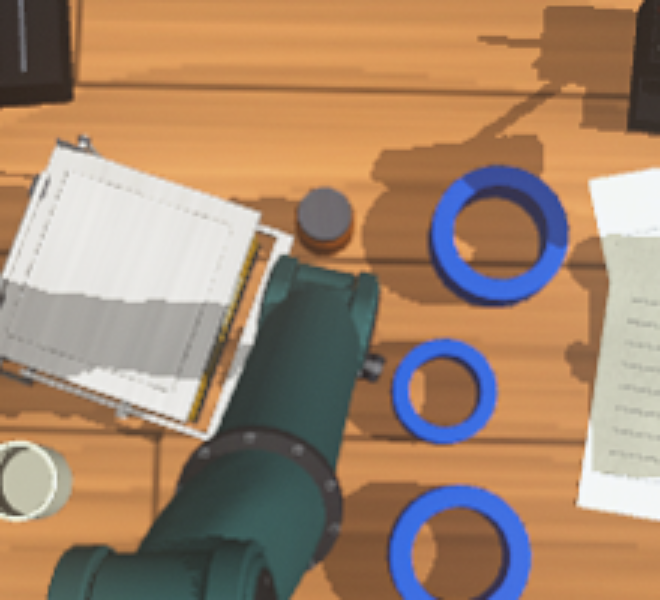

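View pics/side4.png

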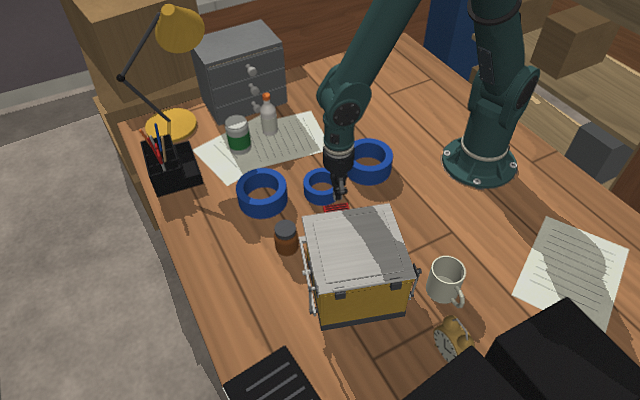

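View pics/top4.png

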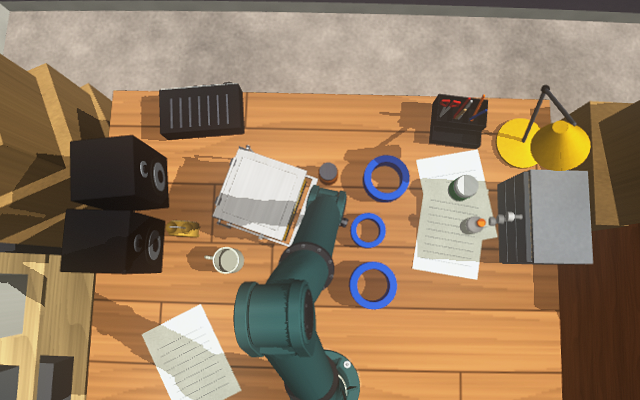

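```bash
cat >> h.py <<'E'
def proj(p,X):
    f=200/np.tan(np.radians(p['vertical_fov'])/2); 
    R=cv2.Rodrigues(np.array(p['rvec']))[0]; c=np.atleast_2d(X)@R.T+np.array(p['tvec']).ravel()
    s=c[:,:2]/c[:,2:]; s=s*(1+p['k1']*(s**2).sum(1,keepdims=True)); return s*f+[p['cx'],p['cy']]
E
python3 - <<'E'
from h import *
s=snapshot('side'); t=snapshot('top')
for z in [.25,.3,.35,.4,.45]: print(z,proj(s,[.511,.001,z]).round(),proj(t,[.511,.001,z]).round())
# elbow fit on top for z
from scipy.optimize import least_squares
out=np.array([-.297,-.955]);b=np.array([.572,.193])
for z in [.6,.7,.8]:
    r=least_squares(lambda v: (proj(t,[v[0],v[1],z])-[278,318]).ravel(),[.2,.1]); print('elbow',z,r.x.round(3))
E
```

```text
0.25 [[336. 161.]] [[327. 214.]]
0.3 [[336. 146.]] [[327. 212.]]
0.35 [[337. 130.]] [[327. 210.]]
0.4 [[337. 112.]] [[327. 207.]]
0.45 [[337.  93.]] [[327. 204.]]
elbow 0.6 [0.27  0.088]
elbow 0.7 [0.281 0.078]
elbow 0.8 [0.292 0.067]
```

The small roll lies clear and the finger hovers over the red pad. The forearm runs parallel to the bin front, about 35 mm outside the lid sweep. I'll lean the tool 0.12 rad away from the bin for margin and go to just above the pad.

```bash
python3 -m handwheel '[{"rot":[-0.01,0,0],"dp":[0,0,2],"fingers":0},{"rot":[-0.03,0,0],"dp":[0,0,5],"fingers":0},{"rot":[-0.05,0,0],"dp":[0,0,10],"fingers":0},{"rot":[-0.07,0,0],"dp":[0,0,15],"fingers":0},{"rot":[-0.09,0,0],"dp":[0,0,20],"fingers":0},{"rot":[-0.11,0,0],"dp":[0,0,26],"fingers":0},{"rot":[-0.12,0,0],"dp":[0,0,32],"fingers":0},{"rot":[-0.12,0,0],"dp":[0,0,37],"fingers":0},{"rot":[-0.12,0,0],"dp":[0,0,41],"fingers":0},{"rot":[-0.12,0,0],"dp":[0,0,42],"fingers":0},{"rot":[-0.12,0,0],"dp":[0,0,42],"fingers":0}]'
python3 - <<'E'
from h import *
p=snapshot('side'); cv2.imwrite('pics/c5.png', cv2.resize(p['color'][100:250,260:440],None,fx=4,fy=4)[:,:,::-1])
for d in landmark_of(p,'pad_top')[:2]: print(d['conf'],d['position'])
s=observe();print(s['clock'],s['tool_pos'],s['ft_force'])
E
```

```text
clock: 8.82
tool_pos: [0.5113, 0.0032, 0.078]
eef_rot: [[-0.939, 0.342, 0.041], [0.344, 0.932, 0.112], [0.001, 0.119, -0.993]]
ft_force: [-0.2, -0.3, -0.2]
gripper_width: 0.001
0.65 [0.5116, -0.0005, 0.0709]
8.9167 [0.51157775 0.00336556 0.07837904] [-0.07961732  0.54895294  0.51022354]
```

View pics/c5.png

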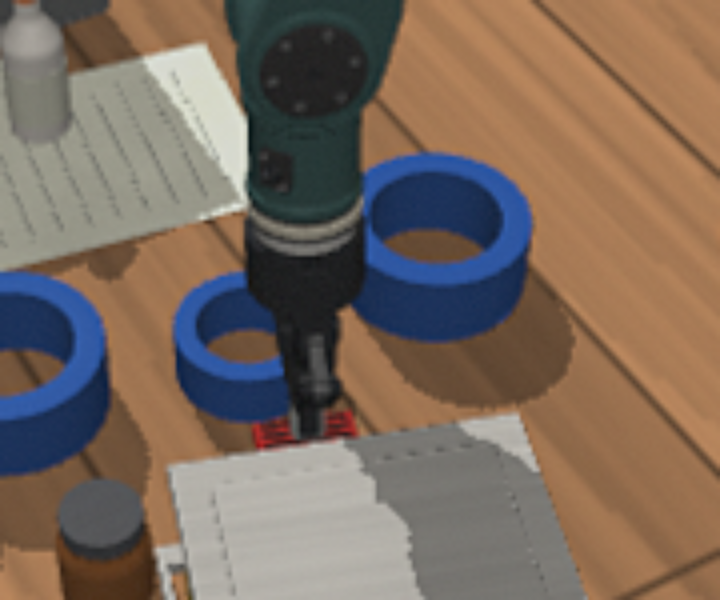

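The fingertip is over the middle of the red pad, 8 mm above it. Pressing along the tool axis.

```bash
python3 -m handwheel '[{"rot":[0,0,0],"dp":[0,0,2],"fingers":0},{"rot":[0,0,0],"dp":[0,0,5],"fingers":0},{"rot":[0,0,0],"dp":[0,0,8],"fingers":0},{"rot":[0,0,0],"dp":[0,0,10],"fingers":0},{"rot":[0,0,0],"dp":[0,0,13],"fingers":0},{"rot":[0,0,0],"dp":[0,0,16],"fingers":0},{"rot":[0,0,0],"dp":[0,0,19],"fingers":0},{"rot":[0,0,0],"dp":[0,0,22],"fingers":0},{"rot":[0,0,0],"dp":[0,0,25],"fingers":0},{"rot":[0,0,0],"dp":[0,0,28],"fingers":0},{"rot":[0,0,0],"dp":[0,0,31],"fingers":0},{"rot":[0,0,0],"dp":[0,0,33],"fingers":0}]'
python3 -m handwheel '[{"rot":[0,0,0],"dp":[0,0,3],"fingers":0},{"rot":[0,0,0],"dp":[0,0,6],"fingers":0},{"rot":[0,0,0],"dp":[0,0,9],"fingers":0},{"rot":[0,0,0],"dp":[0,0,12],"fingers":0},{"rot":[0,0,0],"dp":[0,0,14],"fingers":0},{"rot":[0,0,0],"dp":[0,0,16],"fingers":0},{"rot":[0,0,0],"dp":[0,0,17],"fingers":0},{"rot":[0,0,0],"dp":[0,0,17],"fingers":0}]'
python3 - <<'E'
from h import *
p=snapshot('side'); save(p,'side6')
for d in landmark_of(p,'pad_top')[:2]: print(d['conf'],d['position'])
for d in landmark_of(p,'lid_top')[:2]: print(d['conf'],d['position'])
s=observe();print(s['clock'],s['tool_pos'],s['ft_force'])
E
```

```text
clock: 9.92
tool_pos: [0.5123, 0.0051, 0.0456]
eef_rot: [[-0.938, 0.344, 0.041], [0.346, 0.932, 0.111], [-0.0, 0.118, -0.993]]
ft_force: [-2.2, -4.0, 8.3]
gripper_width: -0.004
clock: 10.58
tool_pos: [0.5133, 0.0082, 0.0284]
eef_rot: [[-0.939, 0.343, 0.041], [0.345, 0.932, 0.112], [0.0, 0.119, -0.993]]
ft_force: [-1.0, -3.5, 2.6]
gripper_width: 0.002
0.61 [0.5909, 0.2425, 0.279]
10.7333 [0.51339939 0.0083629  0.02862824] [-0.62821878 -2.51765539  3.13116863]
```

View pics/side6.png

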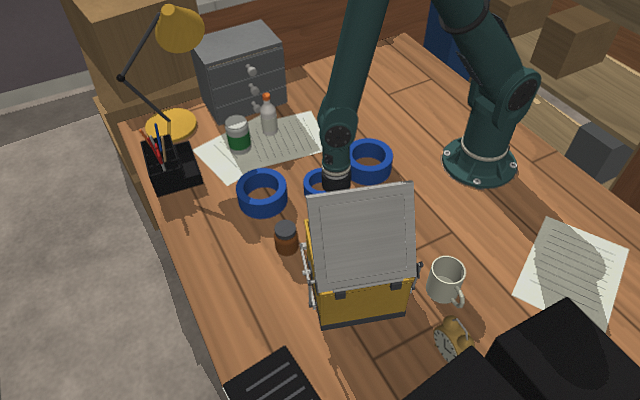

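The lid is mostly open (plate at (362,235)), the force is only about 3 N and the stop is not reached. Pressing further in small steps until the force rises.

```bash
python3 -m handwheel '[{"rot":[0,0,0],"dp":[0,0,1],"fingers":0},{"rot":[0,0,0],"dp":[0,0,2],"fingers":0},{"rot":[0,0,0],"dp":[0,0,3],"fingers":0},{"rot":[0,0,0],"dp":[0,0,3],"fingers":0},{"rot":[0,0,0],"dp":[0,0,3],"fingers":0}]'
```

```text
clock: 11.15
tool_pos: [0.5135, 0.0088, 0.0265]
eef_rot: [[-0.939, 0.342, 0.042], [0.345, 0.932, 0.113], [-0.0, 0.12, -0.993]]
ft_force: [-3.1, -3.5, 12.7]
gripper_width: -0.003
```

```bash
python3 -m handwheel '[{"rot":[0,0,0],"dp":[0,0,1],"fingers":0},{"rot":[0,0,0],"dp":[0,0,2],"fingers":0},{"rot":[0,0,0],"dp":[0,0,2],"fingers":0},{"rot":[0,0,0],"dp":[0,0,2],"fingers":0}]'
```

```text
clock: 11.48
tool_pos: [0.5136, 0.0089, 0.0262]
eef_rot: [[-0.939, 0.342, 0.042], [0.345, 0.932, 0.113], [-0.001, 0.121, -0.993]]
ft_force: [-5.5, -3.1, 29.7]
gripper_width: -0.001
```

The stop is reached: 30 N, and the TCP no longer moves. Holding for 3 s.

```bash
python3 -m handwheel '[{"rot":[0,0,0],"dp":[0,0,0],"fingers":0},{"rot":[0,0,0],"dp":[0,0,0],"fingers":0},{"rot":[0,0,0],"dp":[0,0,0],"fingers":0},{"rot":[0,0,0],"dp":[0,0,0],"fingers":0},{"rot":[0,0,0],"dp":[0,0,0],"fingers":0},{"rot":[0,0,0],"dp":[0,0,0],"fingers":0},{"rot":[0,0,0],"dp":[0,0,0],"fingers":0},{"rot":[0,0,0],"dp":[0,0,0],"fingers":0},{"rot":[0,0,0],"dp":[0,0,0],"fingers":0},{"rot":[0,0,0],"dp":[0,0,0],"fingers":0},{"rot":[0,0,0],"dp":[0,0,0],"fingers":0},{"rot":[0,0,0],"dp":[0,0,0],"fingers":0}]'
python3 - <<'E'
from h import *
p=snapshot('side'); save(p,'side7')
for d in landmark_of(p,'lid_top')[:2]: print(d['conf'],d['position'])
m=masks_of(p,'lid_top')
b=np.array([.572,.193,0]);x=np.array([.297,.955,0])
for dz in [1.0,1.06,1.12]:
    h=b+x*.106+[0,0,.18]
    yb=np.array([-.955,.297,0])
    e=[h-x*.212*np.cos(dz)+[0,0,.212*np.sin(dz)]+yb*l for l in(-.107,.107)]
    print(dz,proj(p,np.array(e)).round().tolist())
E
for i in 1; do python3 -m handwheel '[{"rot":[0,0,0],"dp":[0,0,0],"fingers":0},{"rot":[0,0,0],"dp":[0,0,0],"fingers":0},{"rot":[0,0,0],"dp":[0,0,0],"fingers":0},{"rot":[0,0,0],"dp":[0,0,0],"fingers":0},{"rot":[0,0,0],"dp":[0,0,0],"fingers":0},{"rot":[0,0,0],"dp":[0,0,0],"fingers":0},{"rot":[0,0,0],"dp":[0,0,0],"fingers":0},{"rot":[0,0,0],"dp":[0,0,0],"fingers":0},{"rot":[0,0,0],"dp":[0,0,0],"fingers":0},{"rot":[0,0,0],"dp":[0,0,0],"fingers":0},{"rot":[0,0,0],"dp":[0,0,0],"fingers":0},{"rot":[0,0,0],"dp":[0,0,0],"fingers":0}]'; done
```

```text
clock: 12.48
tool_pos: [0.5137, 0.0089, 0.0262]
eef_rot: [[-0.939, 0.343, 0.043], [0.345, 0.932, 0.113], [-0.001, 0.121, -0.993]]
ft_force: [-5.9, -5.7, 29.6]
gripper_width: 0.002
0.62 [0.5924, 0.2484, 0.2835]
0.32 [0.4884, -0.1268, -0.0033]
1.0 [[304.0, 197.0], [409.0, 181.0]]
1.06 [[305.0, 199.0], [411.0, 183.0]]
1.12 [[306.0, 202.0], [413.0, 185.0]]
clock: 13.63
tool_pos: [0.5136, 0.0089, 0.0262]
eef_rot: [[-0.939, 0.342, 0.042], [0.345, 0.932, 0.113], [-0.001, 0.121, -0.993]]
ft_force: [-6.6, -4.5, 29.6]
gripper_width: 0.0
```

View pics/side7.png

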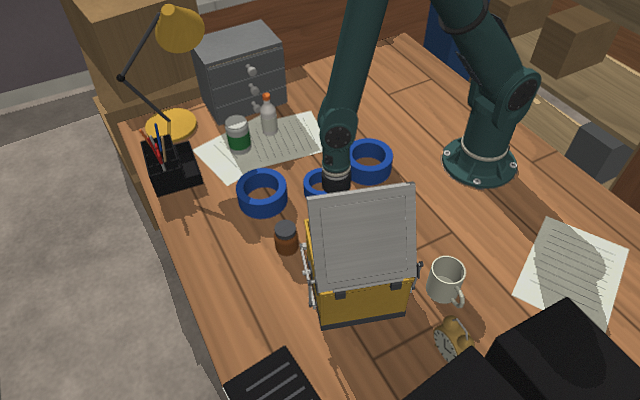

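The lid's front corners at (308,195) and (414,184) match the 1.12 rad projection, so it is fully open. One more second of hold, then easing up at about 1 mm per row.

```bash
python3 -m handwheel '[{"rot":[0,0,0],"dp":[0,0,0],"fingers":0},{"rot":[0,0,0],"dp":[0,0,0],"fingers":0},{"rot":[0,0,0],"dp":[0,0,0],"fingers":0},{"rot":[0,0,0],"dp":[0,0,0],"fingers":0},{"rot":[0,0,0],"dp":[0,0,0],"fingers":0},{"rot":[0,0,0],"dp":[0,0,0],"fingers":0},{"rot":[0,0,0],"dp":[0,0,0],"fingers":0},{"rot":[0,0,0],"dp":[0,0,0],"fingers":0},{"rot":[0,0,0],"dp":[0,0,0],"fingers":0},{"rot":[0,0,0],"dp":[0,0,0],"fingers":0},{"rot":[0,0,0],"dp":[0,0,0],"fingers":0},{"rot":[0,0,0],"dp":[0,0,0],"fingers":0}]'
python3 -m handwheel '[{"rot":[0,0,0],"dp":[0,0,-1],"fingers":0},{"rot":[0,0,0],"dp":[0,0,-2],"fingers":0},{"rot":[0,0,0],"dp":[0,0,-3],"fingers":0},{"rot":[0,0,0],"dp":[0,0,-4],"fingers":0},{"rot":[0,0,0],"dp":[0,0,-5],"fingers":0},{"rot":[0,0,0],"dp":[0,0,-6],"fingers":0},{"rot":[0,0,0],"dp":[0,0,-7],"fingers":0},{"rot":[0,0,0],"dp":[0,0,-8],"fingers":0},{"rot":[0,0,0],"dp":[0,0,-9],"fingers":0},{"rot":[0,0,0],"dp":[0,0,-10],"fingers":0},{"rot":[0,0,0],"dp":[0,0,-11],"fingers":0},{"rot":[0,0,0],"dp":[0,0,-12],"fingers":0}]'
python3 -m handwheel '[{"rot":[0,0,0],"dp":[0,0,-1],"fingers":0},{"rot":[0,0,0],"dp":[0,0,-2],"fingers":0},{"rot":[0,0,0],"dp":[0,0,-3],"fingers":0},{"rot":[0,0,0],"dp":[0,0,-4],"fingers":0},{"rot":[0,0,0],"dp":[0,0,-5],"fingers":0},{"rot":[0,0,0],"dp":[0,0,-6],"fingers":0},{"rot":[0,0,0],"dp":[0,0,-7],"fingers":0},{"rot":[0,0,0],"dp":[0,0,-8],"fingers":0},{"rot":[0,0,0],"dp":[0,0,-9],"fingers":0},{"rot":[0,0,0],"dp":[0,0,-10],"fingers":0},{"rot":[0,0,0],"dp":[0,0,-11],"fingers":0},{"rot":[0,0,0],"dp":[0,0,-12],"fingers":0}]'
```

```text
clock: 14.63
tool_pos: [0.5136, 0.0089, 0.0262]
eef_rot: [[-0.939, 0.342, 0.042], [0.345, 0.932, 0.113], [-0.001, 0.121, -0.993]]
ft_force: [-5.6, -4.4, 30.1]
gripper_width: -0.0
clock: 15.63
tool_pos: [0.5132, 0.0075, 0.0358]
eef_rot: [[-0.939, 0.342, 0.041], [0.345, 0.932, 0.112], [-0.0, 0.119, -0.993]]
ft_force: [-1.3, -3.3, 3.0]
gripper_width: 0.003
clock: 16.63
tool_pos: [0.5127, 0.0061, 0.0478]
eef_rot: [[-0.939, 0.342, 0.041], [0.345, 0.932, 0.112], [-0.0, 0.119, -0.993]]
ft_force: [-0.8, -4.4, 6.2]
gripper_width: -0.002
```

```bash
python3 -m handwheel '[{"rot":[0,0,0],"dp":[0,0,-1],"fingers":0},{"rot":[0,0,0],"dp":[0,0,-2],"fingers":0},{"rot":[0,0,0],"dp":[0,0,-3],"fingers":0},{"rot":[0,0,0],"dp":[0,0,-4],"fingers":0},{"rot":[0,0,0],"dp":[0,0,-5],"fingers":0},{"rot":[0,0,0],"dp":[0,0,-6],"fingers":0},{"rot":[0,0,0],"dp":[0,0,-7],"fingers":0},{"rot":[0,0,0],"dp":[0,0,-8],"fingers":0},{"rot":[0,0,0],"dp":[0,0,-9],"fingers":0},{"rot":[0,0,0],"dp":[0,0,-10],"fingers":0},{"rot":[0,0,0],"dp":[0,0,-11],"fingers":0},{"rot":[0,0,0],"dp":[0,0,-12],"fingers":0}]'
python3 -m handwheel '[{"rot":[0,0,0],"dp":[0,0,-1],"fingers":0},{"rot":[0,0,0],"dp":[0,0,-2],"fingers":0},{"rot":[0,0,0],"dp":[0,0,-3],"fingers":0},{"rot":[0,0,0],"dp":[0,0,-4],"fingers":0},{"rot":[0,0,0],"dp":[0,0,-5],"fingers":0},{"rot":[0,0,0],"dp":[0,0,-5.5],"fingers":0},{"rot":[0,0,0],"dp":[0,0,-6],"fingers":0},{"rot":[0,0,0],"dp":[0,0,-6.5],"fingers":0},{"rot":[0,0,0],"dp":[0,0,-7],"fingers":0}]'
```

```text
clock: 17.63
tool_pos: [0.5125, 0.0055, 0.0599]
eef_rot: [[-0.939, 0.342, 0.042], [0.344, 0.932, 0.113], [-0.0, 0.12, -0.993]]
ft_force: [-1.5, -2.5, 7.2]
gripper_width: -0.002
clock: 18.38
tool_pos: [0.5125, 0.0054, 0.067]
eef_rot: [[-0.939, 0.341, 0.042], [0.343, 0.932, 0.114], [-0.001, 0.121, -0.993]]
ft_force: [-1.2, -2.3, 8.0]
gripper_width: -0.002
```

Still 8 N at z = 0.067, so the lid is almost shut. Continuing slowly until contact is lost.

```bash
python3 -m handwheel '[{"rot":[0,0,0],"dp":[0,0,-0.4],"fingers":0},{"rot":[0,0,0],"dp":[0,0,-0.8],"fingers":0},{"rot":[0,0,0],"dp":[0,0,-1.2],"fingers":0},{"rot":[0,0,0],"dp":[0,0,-1.6],"fingers":0},{"rot":[0,0,0],"dp":[0,0,-2],"fingers":0},{"rot":[0,0,0],"dp":[0,0,-2.4],"fingers":0},{"rot":[0,0,0],"dp":[0,0,-2.8],"fingers":0},{"rot":[0,0,0],"dp":[0,0,-3.2],"fingers":0},{"rot":[0,0,0],"dp":[0,0,-3.6],"fingers":0},{"rot":[0,0,0],"dp":[0,0,-4],"fingers":0},{"rot":[0,0,0],"dp":[0,0,-4.4],"fingers":0},{"rot":[0,0,0],"dp":[0,0,-4.8],"fingers":0}]'
python3 -m handwheel '[{"rot":[0,0,0],"dp":[0,0,-0.5],"fingers":0},{"rot":[0,0,0],"dp":[0,0,-1],"fingers":0},{"rot":[0,0,0],"dp":[0,0,-1.5],"fingers":0},{"rot":[0,0,0],"dp":[0,0,-2],"fingers":0},{"rot":[0,0,0],"dp":[0,0,-3],"fingers":0},{"rot":[0,0,0],"dp":[0,0,-4],"fingers":0},{"rot":[0,0,0],"dp":[0,0,-4],"fingers":0}]'
```

```text
clock: 19.38
tool_pos: [0.5117, 0.0052, 0.0711]
eef_rot: [[-0.939, 0.341, 0.041], [0.343, 0.932, 0.114], [0.001, 0.121, -0.993]]
ft_force: [0.6, 0.1, -0.9]
gripper_width: 0.003
clock: 19.97
tool_pos: [0.5116, 0.0033, 0.0753]
eef_rot: [[-0.939, 0.342, 0.042], [0.345, 0.932, 0.112], [-0.0, 0.12, -0.993]]
ft_force: [-0.9, 0.1, -0.2]
gripper_width: -0.003
```

Contact was lost at z of about 0.071, where the pad is fully up. Retracting straight up along the leaned axis, away from the bin.

```bash
python3 -m handwheel '[{"rot":[0,0,0],"dp":[0,0,-5],"fingers":0},{"rot":[0,0,0],"dp":[0,0,-15],"fingers":0},{"rot":[0,0,0],"dp":[0,0,-30],"fingers":0},{"rot":[0,0,0],"dp":[0,-3,-48],"fingers":0},{"rot":[0,0,0],"dp":[0,-8,-68],"fingers":0},{"rot":[0,0,0],"dp":[0,-15,-88],"fingers":0},{"rot":[0,0,0],"dp":[0,-25,-108],"fingers":0},{"rot":[0,0,0],"dp":[0,-35,-125],"fingers":0},{"rot":[0,0,0],"dp":[0,-42,-138],"fingers":0},{"rot":[0,0,0],"dp":[0,-45,-145],"fingers":0},{"rot":[0,0,0],"dp":[0,-45,-145],"fingers":0},{"rot":[0,0,0],"dp":[0,-45,-145],"fingers":0}]'
python3 - <<'E'
from h import *
for n in ['side','top']:
    p=snapshot(n); save(p,n+'9')
    for l in ['tape','pad_top','lid_top','jar','mug']:
        for d in landmark_of(p,l)[:3]: print(n,l,round(d['conf'],2),np.round(d['position'],3))
E
```

```text
clock: 20.97
tool_pos: [0.4902, -0.0546, 0.2141]
eef_rot: [[-0.939, 0.342, 0.042], [0.345, 0.932, 0.113], [-0.001, 0.12, -0.993]]
ft_force: [-0.0, 0.4, -0.4]
gripper_width: -0.002
side tape 0.94 [ 0.312 -0.145  0.002]
side tape 0.87 [ 0.487 -0.126 -0.002]
side tape 0.65 [ 0.649 -0.182 -0.002]
side pad_top 0.67 [0.51  0.003 0.07 ]
side lid_top 0.97 [0.573 0.194 0.188]
side jar 0.72 [ 0.665  0.002 -0.003]
side mug 0.86 [ 0.381  0.305 -0.   ]
top tape 0.87 [ 0.315 -0.141 -0.004]
top tape 0.55 [ 0.651 -0.184 -0.   ]
top pad_top 0.86 [0.51  0.004 0.074]
top pad_top 0.37 [ 0.666  0.002 -0.   ]
top lid_top 0.57 [0.568 0.196 0.188]
top jar 0.93 [ 0.665  0.001 -0.001]
top mug 0.97 [ 0.38   0.305 -0.003]
top mug 0.69 [0.51  0.004 0.072]
```

View pics/side9.png

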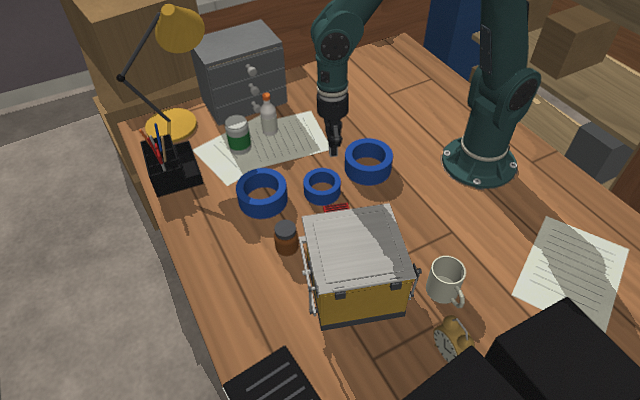

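View pics/top9.png

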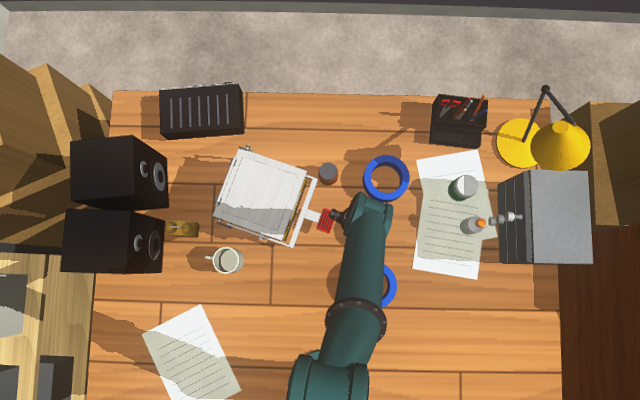

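The lid is shut (top at 0.188 m) and the pad is up. The roll, at (321,186) in the side view, is clear, and the other things are unmoved. The arm is free.

```bash
python3 -c "
from workcell import *
print(finish_job())"
```

```text
the job is handed in; nothing more can be done
None
```

The roll is clear of the lever and the bin has been checked. The lid opened fully, stayed open and shut again without slamming. I handed the job in at about 21 s of the 58 s allowed.

- **Tape:** I put the closed finger into the core and slid the roll flat along the bench. Its middle went from about (0.482, -0.040) to (0.486, -0.127), about 130 mm from the pad's middle; well clear is 90 mm.
- **Opening:** I pressed the pad to its stop, where the force reached about 30 N and the finger stopped moving. The lid's front edge in the side picture matched the projection for 1.12 rad. I held it there for about 3 s.
- **Closing:** I eased the lever up over about 4.5 s. The finger was still pressing with 8 N at a height of 67 mm, and contact ended at about 71 mm, where the pad is fully up.
- **Last pictures:** Lid top at 188 mm (186 expected), pad at 70–74 mm, and the jar, mug and both larger rolls where they were. The glue, can and clock were checked by eye only.
- **Missed detection:** In the last top picture the arm hid the small roll, so its final position comes from the side camera alone. An earlier top picture after the slide agreed with it to within about 5 mm.

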